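Switch on and tare the bench scale for weighing clay

ROBOT

A 6-joint arm with a two-finger parallel gripper is mounted at the origin on the work surface. World frame = base frame: x ahead of the robot, y to its left, z up, the work surface at z = 0. Lengths are in mm, angles in rad, forces in N, time in s.
With the tool pointing down it reaches from about 400 to 925 mm from the base axis. Payload 12.5 kg.
Tool frame: the origin (TCP) lies on the mounting face of the last link; the fingertips stand 190 mm ahead of it and the grasp point (between the pads) lies 171 mm ahead of it (env.tcp_to_tips is the distance from the TCP to the fingertips, in mm); x points along the fingers, y is the direction in which the jaws open and shut, and the axes are right-handed (so a half turn about x gives the same grasp; the last joint's range is limited). The gripper opens to 95 mm and grips with 3 to 60 N. Pads are 20 mm wide; open, the fingers measure 119 mm over their backs; the gripper's body (75 mm by 180 mm) begins 59 mm behind the grasp point.
Start: joints at [-1.383, 0.491, 1.559, -0, 1.092, -0.106], TCP at [181.014, -598.213, 404.761] pointing down, gripper open.
Joint ranges: [-3.1, 3.1], [-0.84, 2.19], [0.05, 2.79], [-1.13, 4.28], [0.06, 2.93], [-2.69, 2.69]. Speed limits (rad/s): [2.22, 2.22, 2.79, 3.14, 3.14, 3.14].

INTERFACE

Orientations are given as [roll, pitch, yaw] about the fixed x, y, z axes, in that order (R = Rz(yaw) Ry(pitch) Rx(roll)).
In Python, from cell import monitor, cams, job, env gives the robot as it stands. The module is installed in compiled form; this text tells all that it offers.
- The arm moves only by the tool apply_moves, never from a script. Its argument "series" is a list of rows, each a list of 3 entries, a list of its own where there are three numbers: the closure, from -1 (fully open) to 1 (shut), so that 0 is half open, then the shift along the tool's x, y, z in cm, then the turn about the tool's x in rad. A call has 1 to 20 rows; each row is the pose to reach, as a shift and turn from the pose commanded when the call began, along the tool's axes at that moment; what a row does not reach only later rows make up. A row lasts 1/8 s, in which the tool goes at most 62.5 mm and 10.7 degrees, less where a joint would pass 70% of its speed; a pose out of reach is approached as far as the arm can. A call with a gripper value outside its range is refused whole. The fingers move at their own pace and stop on an object; the grip force is fixed at half the most. Time passes only in rows, so rows that repeat a pose let the fingers close. It gives the time, the measured TCP pose, the force and the opening at its end, in the units of the state.
- monitor.state(): the state, without advancing time (a new reading comes with each control period).
- cams.read_camera(name): name is "scene" or "top"; returns a dict with "image" (420x560x3 uint8, red, green, blue), "fx", "fy", "cx", "cy" (pixels), "position" and "orientation" of the camera in the world. Camera axes: x right, y down, z forward; pixel columns grow to the right and rows downward; lengths in mm; the calibration is good to about 2 mm. A picture is of the moment at which its call begins. There is no depth.
- job.job_done(): hands the job in, once; it reports no verdict.
The state is a dict: "t": time; "joints": joint angles; "qvel": joint speeds; "tau": joint torques, N m; "eef_pos": TCP position; "tcp_rot": TCP orientation; "ft_force": force on the tool from outside, world axes, zero at the start; "moment": the same for the moment, N m; "opening": opening from 0.0 (shut) to 1.0 (fully open).
Only numpy, scipy, OpenCV 4.12 (cv2) and the standard library are available. Lean on these libraries where they do the work, as an engineer would, in place of code of your own. Each camera call takes 0.05 s, during which the arm holds its last target. There are 200 camera calls.

TASK

Get the bench scale ready for weighing clay into the empty wooden mould that stands on its pan: with a fingertip, lightly press the green power key, then the blue units key, and last the yellow tare key, each one right down and let up again before the next. Leave the white key alone, press nothing hard, and do not pick up or shift anything: the scale, the mould and the things around it stay where they are.

Things in the scene. Friction and masses are not known exactly. Their poses are not given: they have to be found in the camera images.
- scale: Grey battery bench scale with a white console, off, loose on rubber feet, 330 (x) by 300 (y) mm, 2.6 kg. Origin: centre of its underside, on the bench. Its -x side (the operator's) faces roughly to the robot; z up. Steel pan at the back, top 82 mm high. In front a console sloping down to the operator by 0.12 rad, with a blank display and a row of four keys 44 mm apart; from +y to -y: blue, yellow, white, green.
- key_power_top (a point): Middle of the top of the green power key (136 mm towards -x and 66 mm towards -y of the scale's origin, 67 mm above the bench). Every key is a cap 18 mm (x) by 28 mm (y), 8 mm proud of the console at rest. The point moves with the key; its z axis is the outward normal, leaning 0.12 rad from vertical to the operator: the far edge stands 1 mm higher than the middle.
- key_units_top (a point): The same point on the blue units key (y = +66 mm in the scale's frame).
- key_tare_top (a point): The same point on the yellow tare key (y = +22 mm in the scale's frame).
- key_log_top (a point): The same point on the white log key (y = -22 mm in the scale's frame), which is to be left alone.
- key_power (a joint): Travel of the green key in m: 0 up, 0.005 fully down on a stop. A spring returns it: 1.5 N starts it, 4.5 N holds it fully down. A press counts when it is at least half-way (2.5 mm) down for 0.05 s with the other keys up. It can be pressed straight down from above. The scale must not be loaded with more than 40 N.
- key_units (a joint): Travel of the blue key in m, as for the green one.
- key_tare (a joint): Travel of the yellow key in m, as for the green one.
- key_log (a joint): Travel of the white key in m, as for the green one; it must not go down by more than 1.5 mm.
- mould: Empty wooden slip-brick mould lying loose on the scale's pan: an open box 95 (x) by 245 (y) mm with 13 mm walls on a plywood base 150 by 270 mm, 41 mm high in all, 0.55 kg. Origin: centre of its underside. Stays where it is.
- jug: Clear plastic jug, 92 mm across, 125 mm high, with a handle to its +x side and a wooden stick fixed in it that rises to 175 mm, standing loose on one side of the scale. Origin: centre of its underside. Stays where it is.
- brick: Fired red brick 215 (x) by 103 (y) by 65 mm lying loose on the other side of the scale. Origin: centre of its underside. Stays where it is.
- scraper: Steel scraper with a wooden handle, 210 mm long along its own x, 65 mm wide at the blade (towards its +x), under 35 mm high, lying loose across the front of the scale, at least 30 mm clear of it. Origin: middle of its length, on the bench. Stays where it is.
Mind the look-alikes: they are no part of the job. Of the things that look like the jug, the smaller one is meant.

How it is judged:
By the outcome, as a careful person would: the job done as asked, in the order asked, and still so for the second after the job is handed in, with the robot touching nothing.
It also fails if it takes over 45 s, if anything falls off the work surface, if the arm or the gripper's body presses on something with over 40 N, if the wrist force passes 120 N, or if a joint passes its speed limit or range.

## Working session

There is one attempt and no reset: what is moved stays moved. The work goes in short steps, Python scripts to look and compute and a tool call to move; the robot and the scene stay as the last step left them, time stands still between calls to the robot, and variables do not carry over. Pictures are saved under pics/ and viewed, about 8 in all and at most 12, crops included, and the job is handed in when it is done.

Besides the shell and the picture viewer there is one more tool, called after ">>>" in YAML: its name, and indented under it one key for each argument. apply_moves: Moves the arm, as the interface text tells. Its arguments: {"type":"object","properties":{"series":{"type":"array"}},"required":["series"]}

```bash
mkdir -p pics; python3 - <<'E'
from cell import monitor, cams, env
import cv2
s=monitor.state(); print(s, env.tcp_to_tips)
for n in ("scene","top"):
    c=cams.read_camera(n); cv2.imwrite(f"pics/{n}0.png",c["image"][:,:,::-1]); print({k:v for k,v in c.items() if k!="image"})
E
```

```text
{'t': 0.0, 'joints': array([-1.38257315e+00,  4.91584158e-01,  1.55944004e+00, -1.35335610e-05,
        1.09171195e+00, -1.05608652e-01]), 'qvel': array([-0.00066581,  0.00064308,  0.00017336, -0.0005287 , -0.00263577,
        0.0010506 ]), 'tau': array([ 3.31413859e-03, -6.12633419e+01, -2.58174831e+01,  6.93376316e-02,
        4.83759586e-02, -1.19252545e-04]), 'eef_pos': array([ 181.02442821, -598.1826812 ,  404.14958589]), 'tcp_rot': array([-1.66590884,  1.56965276,  1.76952189]), 'ft_force': array([-0.36735091, -0.1711828 , -0.06581535]), 'moment': array([-0.02209766, -0.03811293,  0.00884556]), 'opening': 1.0014733013184611} 190.1
{'fx': 444.6657647572261, 'fy': 444.6657647572261, 'cx': 276.73503447961997, 'cy': 215.3404240399181, 'position': array([1028.30633241,  413.19833575,  876.85691601]), 'orientation': array([-2.47586848,  0.01880131,  2.21741423])}
{'fx': 416.96591516445557, 'fy': 416.96591516445557, 'cx': 281.1141384931781, 'cy': 205.70188514607236, 'position': array([ 472.34921467,   19.83451412, 1234.40246726]), 'orientation': array([-3.09198729e+00, -6.59462576e-04, -1.56040816e+00])}
```

View pics/scene0.png

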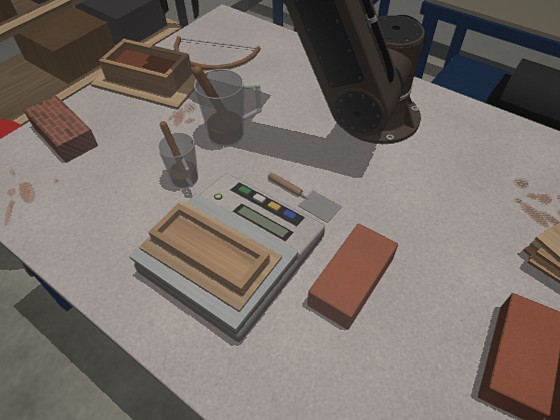

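View pics/top0.png

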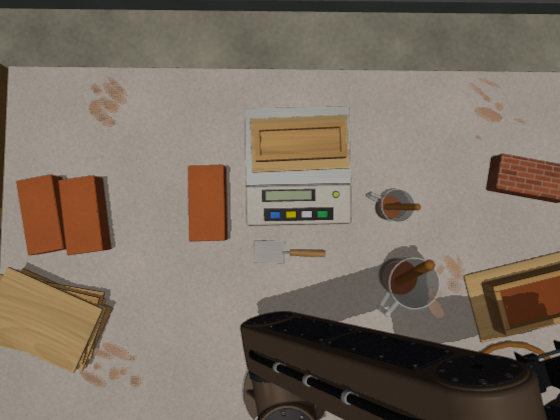

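Scene view: scale in the middle, with green/white/yellow/blue keys at about (244,189), (259,197), (274,205), (290,213). The small jug (178,160) is on the scale's −y side, the brick (352,275) on its +y side and the scraper in front.
Top view: blue (274,215), yellow (291,214), white (307,214) and green (322,214), with the jug at (396,205).

```bash
cat > h.py <<'E'
import numpy as np, cv2
from scipy.spatial.transform import Rotation as R
from cell import monitor, cams, job, env
def ray(c,uv):
    d=np.array([(uv[0]-c["cx"])/c["fx"],(uv[1]-c["cy"])/c["fy"],1])
    return c["position"], R.from_euler("xyz",c["orientation"]).apply(d)
def plane(c,uv,z):
    p,d=ray(c,uv); return p+d*(z-p[2])/d[2]
def tri(a,ua,b,ub):
    p,d=ray(a,ua);q,e=ray(b,ub)
    t=np.linalg.lstsq(np.c_[d,-e],q-p,rcond=None)[0]
    A=p+t[0]*d;B=q+t[1]*e
    return (A+B)/2,np.linalg.norm(A-B)
def blobs(c,roi):
    x0,y0,x1,y1=roi; im=c["image"][y0:y1,x0:x1]; h=cv2.cvtColor(im,cv2.COLOR_RGB2HSV); o={}
    for n,lo,hi in (("green",(45,110,50),(90,255,255)),("yellow",(18,120,110),(35,255,255)),("blue",(100,110,80),(130,255,255)),("white",(0,0,195),(180,40,255))):
        m=cv2.inRange(h,lo,hi); k,l,st,ce=cv2.connectedComponentsWithStats(m)
        o[n]=[(ce[i]+[x0,y0],int(st[i,4])) for i in range(1,k) if st[i,4]>12]
    return o
E
python3 - <<'E'
from h import *
c={n:cams.read_camera(n) for n in("scene","top")}
b={"scene":blobs(c["scene"],(230,178,306,226)),"top":blobs(c["top"],(262,206,334,222))}
for n in b: print(n,{k:[(np.round(x,1).tolist(),a) for x,a in v] for k,v in b[n].items()})
for k in("green","white","yellow","blue"):
    try:
        us,ut=[max(b[n][k],key=lambda z:z[1])[0] for n in("scene","top")]
        print(k,*[np.round(z,1) for z in tri(c["scene"],us,c["top"],ut)],plane(c["scene"],us,67).round(1),plane(c["top"],ut,67).round(1))
    except ValueError as e: print(k,e)
s=monitor.state(); print(R.from_euler("xyz",s["tcp_rot"]).as_matrix().round(3))
print("jug,stick",plane(c["top"],(396,205),100).round(),plane(c["top"],(420,207),175).round())
v=[c["scene"]["image"][170:235,220:315],c["top"]["image"][180:235,235:355]]
cv2.imwrite("pics/crop1.png",np.vstack([cv2.resize(i,(600,290),interpolation=2) for i in v])[:,:,::-1])
E
```

```text
scene {'green': [], 'yellow': [([273.9, 205.2], 61)], 'blue': [([289.3, 213.6], 62)], 'white': []}
top {'green': [([322.0, 213.9], 75)], 'yellow': [([290.7, 214.1], 64)], 'blue': [([274.9, 214.8], 73)], 'white': []}
green max() iterable argument is empty
white max() iterable argument is empty
yellow [507.3  -7.6  63.5] 0.4 [509.6  -6.   67. ] [507.1  -7.4  67. ]
blue [504.9  36.5  62. ] 1.1 [508.5  38.3  67. ] [504.5  36.9  67. ]
[[-0.     0.29  -0.957]
 [ 0.001 -0.957 -0.29 ]
 [-1.    -0.001 -0.   ]]
jug,stick [ 534. -293.  100.] [ 525. -334.  175.]
```

View pics/crop1.png

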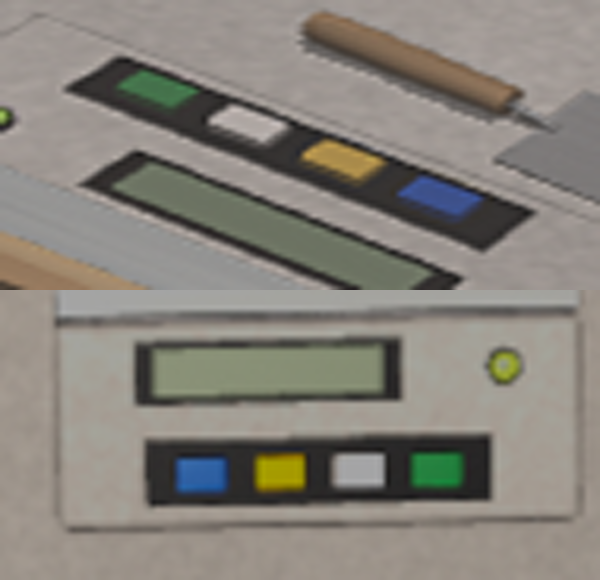

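Crop: the row runs green, white, yellow, blue as described, with the keys up and the display blank. Next I compute the fitted key positions, the heading and the shifts.

```bash
python3 - <<'E'
from h import *
c={n:cams.read_camera(n) for n in("scene","top")}
# manual/blob centres: green & white in scene from crop scale 600/95, 290/65
S={"green":(220+158/6.316,170+88/4.46),"white":(220+248/6.316,170+124/4.46),"yellow":(273.9,205.2),"blue":(289.3,213.6)}
T={"green":(322,213.9),"white":(235+359/5,180+(471-290)/5.27),"yellow":(290.7,214.1),"blue":(274.9,214.8)}
for k in S: print(k,*[np.round(z,1) for z in tri(c["scene"],S[k],c["top"],T[k])],plane(c["scene"],S[k],67).round(1),plane(c["top"],T[k],67).round(1))
# big jug stick tip
print("big stick",*[np.round(z) for z in tri(c["scene"],(196,70),c["top"],(432,264))])
print("small stick",*[np.round(z) for z in tri(c["scene"],(163,124),c["top"],(419,207))])
E
```

```text
green [508.7 -95.6  61.5] 0.1 [512.2 -92.1  67. ] [508.5 -95.1  67. ]
white [506.9 -52.8  59. ] 0.5 [511.9 -48.1  67. ] [506.8 -52.5  67. ]
yellow [507.2  -7.6  63.6] 0.2 [509.5  -5.9  67. ] [507.   -7.4  67. ]
blue [505.1  36.4  62.2] 1.0 [508.5  38.2  67. ] [504.6  36.8  67. ]
big stick [ 386. -340.  235.] 3.0
small stick [ 525. -335.  161.] 2.0
```

>>> apply_moves:
  series:
    - [1,[-5,0,0],0.1]
    - [1,[-10,0,0],0.2]
    - [1,[-15,0,0],0.294]
    - [1,[-15,-4,-5],0.294]
    - [1,[-15,-8,-9.5],0.294]
    - [1,[-15,-12,-14.3],0.294]
    - [1,[-15,-16,-19],0.294]
    - [1,[-15,-20,-23.8],0.294]
    - [1,[-15,-24,-28.6],0.294]
    - [1,[-15,-28,-33.3],0.294]
    - [1,[-15,-32,-38.1],0.294]
    - [1,[-15,-36,-42.9],0.294]
    - [1,[-15,-38.7,-46.0],0.294]
    - [1,[-15,-38.7,-46.0],0.294]
    - [1,[-15,-38.7,-46.0],0.294]
    - [1,[-15,-38.7,-46.0],0.294]

```text
t: 2.3
eef_pos: [508.8, -95.5, 554.8]
tcp_rot: [1.902, 1.57, -1.241]
ft_force: [-0.1, 0.1, 0.4]
opening: 0.002
```

>>> apply_moves:
  series:
    - [1,[5,0,0],0]
    - [1,[10,0,0],0]
    - [1,[15,0,0],0]
    - [1,[20,0,0],0]
    - [1,[24,0,0],0]
    - [1,[26,0,0],0]
    - [1,[27,0,0],0]
    - [1,[27,0,0],0]
    - [1,[27,0,0],0]

```text
t: 3.42
eef_pos: [509.3, -94.8, 285.6]
tcp_rot: [2.777, 1.569, -0.365]
ft_force: [-0.7, -0.6, 0.2]
opening: 0.004
```

```bash
cat > look.py <<'E'
import sys; from h import *
s=monitor.state(); M=R.from_euler("xyz",s["tcp_rot"]).as_matrix(); tip=s["eef_pos"]+190.1*M[:,0]
print(round(s["t"],2),M.round(3).tolist(),"tip",tip.round(1),s["ft_force"].round(2),s["opening"])
if len(sys.argv)>1:
    a,t=cams.read_camera("scene")["image"],cams.read_camera("top")["image"]
    v=[a[100:260,180:360],t[150:260,240:430]]
    cv2.imwrite(f"pics/{sys.argv[1]}.png",np.vstack([cv2.resize(v[0],(500,444-140),interpolation=2),cv2.resize(v[1],(500,290),interpolation=2)])[:,:,::-1])
E
python3 look.py p2
```

```text
3.42 [[0.001, -0.001, -1.0], [-0.001, -1.0, 0.001], [-1.0, 0.001, -0.001]] tip [509.6 -95.   95.5] [-0.69 -0.59  0.23] 0.0037136434737567634
```

View pics/p2.png

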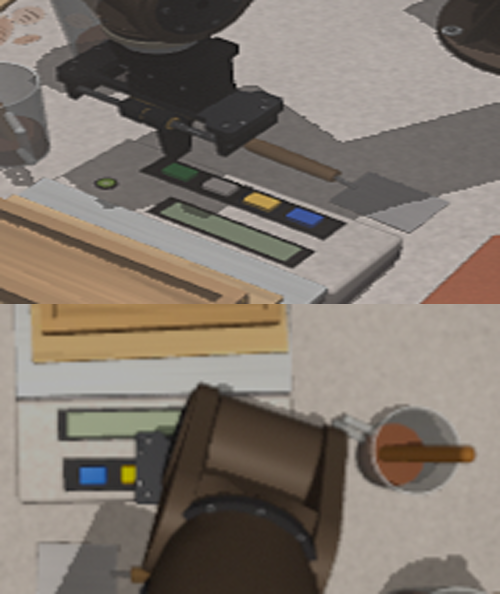

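The closed fingers hang just above the green key (scene part of the crop, (175,145) above (180,170)), well clear of the jug and the mould. I'll descend in small steps and watch the force.

>>> apply_moves:
  series:
    - [1,[1.0,0,0],0]
    - [1,[2.0,0,0],0]
    - [1,[2.4,0,0],0]
    - [1,[2.4,0,0],0]
    - [1,[2.4,0,0],0]

```text
t: 4.15
eef_pos: [509.3, -94.6, 260.8]
tcp_rot: [2.335, 1.571, -0.806]
ft_force: [-0.2, 0.2, 0.2]
opening: 0.006
```

>>> apply_moves:
  series:
    - [1,[0.1,0,0],0]
    - [1,[0.2,0,0],0]
    - [1,[0.3,0,0],0]
    - [1,[0.3,0,0],0]
    - [1,[0.3,0,0],0]

```text
t: 4.78
eef_pos: [509.3, -94.6, 257.8]
tcp_rot: [2.643, 1.57, -0.499]
ft_force: [-0.6, 0.2, 1.5]
opening: 0.008
```

>>> apply_moves:
  series:
    - [1,[0.1,0,0],0]
    - [1,[0.2,0,0],0]
    - [1,[0.2,0,0],0]
    - [1,[0.2,0,0],0]

```text
t: 5.28
eef_pos: [509.4, -94.6, 255.8]
tcp_rot: [2.782, 1.57, -0.36]
ft_force: [2.5, 0.1, 2.9]
opening: 0.006
```

>>> apply_moves:
  series:
    - [1,[0.1,0,0],0]
    - [1,[0.2,0,0],0]
    - [1,[0.2,0,0],0]

```text
t: 5.65
eef_pos: [509.4, -94.7, 253.8]
tcp_rot: [2.729, 1.57, -0.413]
ft_force: [3.3, 0.3, 5.3]
opening: 0.001
```

>>> apply_moves:
  series:
    - [1,[0.06,0,0],0]
    - [1,[0.06,0,0],0]

```text
t: 5.9
eef_pos: [509.3, -94.6, 253.4]
tcp_rot: [2.758, 1.57, -0.384]
ft_force: [3.1, 0.0, 7.7]
opening: 0.003
```

Force rises steeply at 7.7 N, so the green key is on its stop. Lift and look.

>>> apply_moves:
  series:
    - [1,[-0.3,0,0],0]
    - [1,[-0.8,0,0],0]
    - [1,[-2.0,0,0],0]
    - [1,[-4.0,0,0],0]
    - [1,[-4.0,0,0],0]

```text
t: 6.52
eef_pos: [509.2, -94.6, 294.4]
tcp_rot: [2.767, 1.569, -0.375]
ft_force: [-0.3, -0.6, -0.5]
opening: 0.006
```

```bash
python3 look.py p3
```

```text
6.53 [[0.002, -0.0, -1.0], [-0.001, -1.0, 0.0], [-1.0, 0.001, -0.002]] tip [509.5 -94.7 104.3] [-0.31 -0.61 -0.5 ] 0.006316730364487947
```

View pics/p3.png

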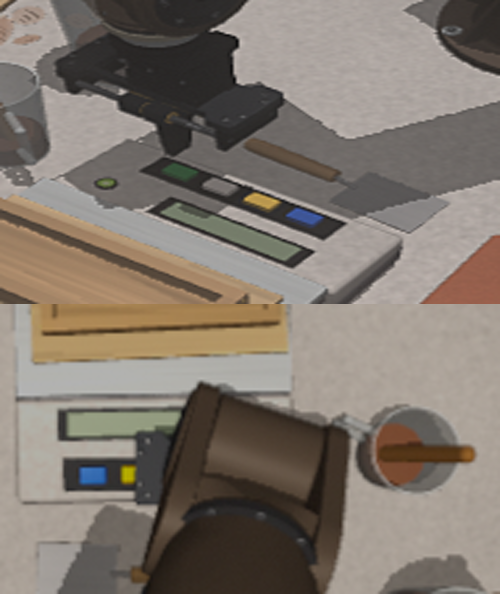

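The scale and keys look unmoved and the green key is up again; the display gives no readout. On to blue.

>>> apply_moves:
  series:
    - [1,[0,-4,0.1],0]
    - [1,[0,-8,0.2],0]
    - [1,[0,-12,0.3],0]
    - [1,[0,-13.1,0.35],0]
    - [1,[0,-13.1,0.35],0]
    - [1,[1.5,-13.1,0.35],0]
    - [1,[2.7,-13.1,0.35],0]
    - [1,[3.2,-13.1,0.35],0]
    - [1,[3.2,-13.1,0.35],0]
    - [1,[3.2,-13.1,0.35],0]

```text
t: 7.88
eef_pos: [505.8, 36.3, 261.3]
tcp_rot: [2.719, 1.57, -0.423]
ft_force: [-0.2, 0.1, -0.2]
opening: 0.003
```

>>> apply_moves:
  series:
    - [1,[0.1,0,0],0]
    - [1,[0.2,0,0],0]
    - [1,[0.3,0,0],0]
    - [1,[0.4,0,0],0]
    - [1,[0.4,0,0],0]

```text
t: 8.5
eef_pos: [505.9, 36.4, 257.2]
tcp_rot: [2.943, 1.57, -0.199]
ft_force: [1.1, -0.3, 1.7]
opening: 0.003
```

>>> apply_moves:
  series:
    - [1,[0.1,0,0],0]
    - [1,[0.2,0,0],0]
    - [1,[0.25,0,0],0]
    - [1,[0.25,0,0],0]

```text
t: 9.0
eef_pos: [506.0, 36.4, 254.7]
tcp_rot: [3.004, 1.57, -0.138]
ft_force: [3.0, 0.5, 3.8]
opening: 0.005
```

>>> apply_moves:
  series:
    - [1,[0.1,0,0],0]
    - [1,[0.12,0,0],0]
    - [1,[0.12,0,0],0]

```text
t: 9.38
eef_pos: [505.9, 36.4, 253.5]
tcp_rot: [2.938, 1.57, -0.204]
ft_force: [4.0, 0.7, 5.0]
opening: 0.004
```

>>> apply_moves:
  series:
    - [1,[0.04,0,0],0]
    - [1,[0.04,0,0],0]

```text
t: 9.62
eef_pos: [505.9, 36.4, 253.4]
tcp_rot: [2.979, 1.57, -0.163]
ft_force: [2.3, 0.8, 7.9]
opening: 0.005
```

Blue is on its stop at 7.9 N. Lift, go to yellow (44 mm towards −y) and press it the same way.

>>> apply_moves:
  series:
    - [1,[-0.3,0,0],0]
    - [1,[-0.8,0,0],0]
    - [1,[-2.0,0,0],0]
    - [1,[-4.0,0,0],0]
    - [1,[-4.0,0,0],0]
    - [1,[-4.0,2.2,-0.08],0]
    - [1,[-4.0,4.4,-0.15],0]
    - [1,[-4.0,4.4,-0.15],0]
    - [1,[-4.0,4.4,-0.15],0]

```text
t: 10.75
eef_pos: [507.1, -7.3, 292.7]
tcp_rot: [-0.121, 1.57, 3.02]
ft_force: [-0.9, 0.0, -0.9]
opening: 0.001
```

```bash
python3 look.py p4
```

```text
10.75 [[-0.001, -0.0, -1.0], [0.0, -1.0, 0.0], [-1.0, -0.0, 0.001]] tip [506.9  -7.2 102.6] [-0.89  0.05 -0.89] 0.0014172692146565604
```

View pics/p4.png

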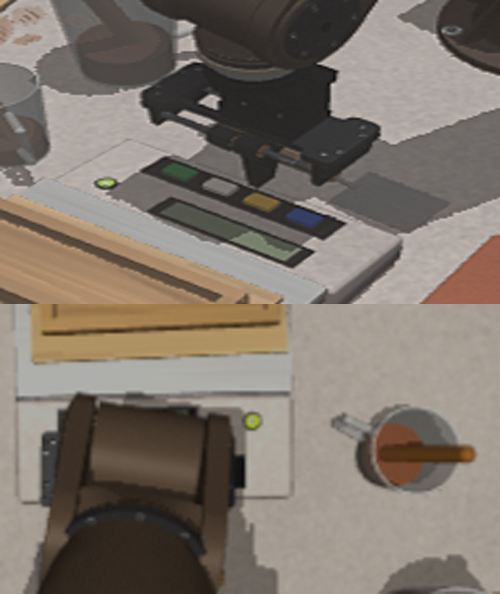

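The fingers hang over the yellow key (scene part, (260,175) above (262,202)), and nothing has shifted.

>>> apply_moves:
  series:
    - [1,[1.5,0,0],0]
    - [1,[2.7,0,0],0]
    - [1,[3.1,0,0],0]
    - [1,[3.1,0,0],0]
    - [1,[3.2,0,0],0]
    - [1,[3.3,0,0],0]
    - [1,[3.4,0,0],0]
    - [1,[3.5,0,0],0]
    - [1,[3.5,0,0],0]

```text
t: 11.98
eef_pos: [507.3, -7.6, 258.1]
tcp_rot: [2.814, 1.57, -0.328]
ft_force: [0.6, -0.1, 1.3]
opening: 0.006
```

>>> apply_moves:
  series:
    - [1,[0.1,0,0],0]
    - [1,[0.2,0,0],0]
    - [1,[0.25,0,0],0]
    - [1,[0.25,0,0],0]

```text
t: 12.48
eef_pos: [507.4, -7.6, 255.6]
tcp_rot: [2.927, 1.57, -0.214]
ft_force: [2.6, 0.7, 3.5]
opening: 0.005
```

>>> apply_moves:
  series:
    - [1,[0.1,0,0],0]
    - [1,[0.2,0,0],0]
    - [1,[0.2,0,0],0]

```text
t: 12.85
eef_pos: [507.4, -7.6, 253.6]
tcp_rot: [2.839, 1.57, -0.303]
ft_force: [3.5, 0.2, 4.3]
opening: 0.003
```

>>> apply_moves:
  series:
    - [1,[0.05,0,0],0]
    - [1,[0.05,0,0],0]

```text
t: 13.1
eef_pos: [507.4, -7.6, 253.4]
tcp_rot: [2.906, 1.57, -0.236]
ft_force: [2.0, -0.3, 8.6]
opening: 0.008
```

>>> apply_moves:
  series:
    - [1,[-0.3,0,0],0]
    - [1,[-0.8,0,0],0]
    - [1,[-2,0,0],0]
    - [1,[-5,0,0],0]
    - [1,[-10,0,0],0]
    - [1,[-15,0,0],0]
    - [1,[-20,0,0],0]
    - [1,[-22,-5,0],0]
    - [1,[-22,-10,0],0]
    - [1,[-22,-15,0],0]
    - [1,[-22,-20,0],0]
    - [1,[-22,-25,0],0]
    - [1,[-22,-30,0],0]
    - [1,[-22,-30,0],0]
    - [1,[-22,-30,0],0]

```text
t: 14.98
eef_pos: [507.0, 292.1, 473.1]
tcp_rot: [0.71, 1.57, -2.432]
ft_force: [-0.2, 0.3, 0.1]
opening: 0.007
```

```bash
python3 - <<'E'
from h import *
c=cams.read_camera("top"); a=cv2.imread("pics/top0.png"); t=c["image"][:,:,::-1]
b=blobs(c,(262,206,334,222)); print({k:[(x.round(1).tolist(),n) for x,n in v] for k,v in b.items()})
cv2.imwrite("pics/p5.png",np.vstack([cv2.resize(i[95:270,180:430],(428,300),interpolation=2) for i in (a,t)]))
s=monitor.state(); print(s["t"],s["ft_force"])
E
```

```text
{'green': [([322.0, 213.9], 75)], 'yellow': [([290.6, 214.0], 66)], 'blue': [([275.0, 214.9], 75)], 'white': []}
15.025 [0.11752397 0.02043311 0.78651384]
```

View pics/p5.png

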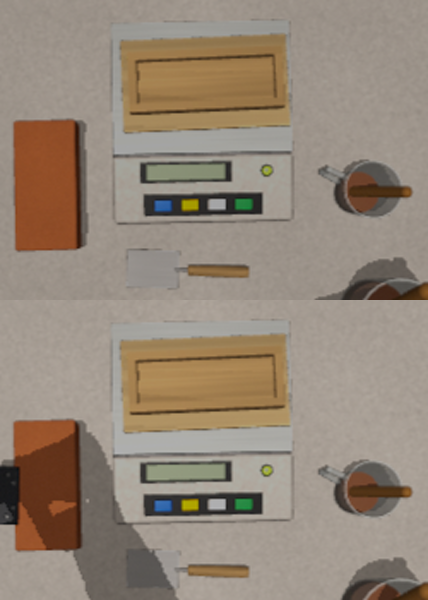

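Before (top) and after (bottom) match: the key centroids are within 0.1 px, and the mould, jug, brick and scraper haven't moved. The arm is clear, so I'll hand in.

```bash
python3 -c "from cell import job; print(job.job_done())"
```

```text
the job is handed in; nothing more can be done
None
```

I pressed the green power key, then the blue units key, then the yellow tare key with the closed fingertips. Each went right down and was fully let up before the next. I did not press the white key and handed the job in at about 15 s.

- **Presses:** Each key started to move at about 1.5 N. Near the end of travel the force rose steeply, which I took as the key reaching its stop. The last readings with the key down were 7.7 N on green, 7.9 N on blue and 8.6 N on yellow, all well under the 40 N limit.
- **Nothing shifted:** In the final top picture the three pressed keys are within 0.1 pixel (about 0.3 mm) of where they started. By eye, the mould, jug, brick and scraper are where they were. The arm is clear of everything.
- **Not confirmed:** The display showed no readout at any point, so I judged the presses by force and travel alone. My white-key colour check found nothing in either the first or the last picture. That it stayed up rests on the finger positions and the look of the pictures.
- **Disagreement:** Triangulating the two cameras put the key tops 3 to 8 mm lower than the stated 67 mm. I used the stated height, and first contact came at about 67 to 68 mm.

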